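# Shut and lock the coin box with the crank key

### The job

Push the open door of the coin box shut until it snaps home on its catch, and only then lock the box: stand the red crank key from its grey dock fully down in the hex socket of the blue knob on top, and crank the knob clockwise (seen from above) all the way round to its stop. Leave the key standing seated in the knob and the door shut, and do not knock over or shove away the bottle, cup and carton.

Things in the scene. Friction and masses are not known exactly. Their poses are not given: they have to be found in the camera images.
- coinbox: Fixed steel coin box, 160 (x) x 200 (y) x 120 (z) mm, open at its front, its own -x side, where the door hangs. Origin at the middle of its underside; z up. The blue knob stands on the middle of its top.
- door (a joint): Door angle, rad: 0 = shut against its stop, grows as it opens, up to 1.6. It stays where it is left and moves freely until about 0.1 rad, where a sprung ball catch resists (5 N near the free edge); pushed past 0.03 rad it snaps home and is held; let go before that, it springs back to about 0.09. Shut, it is parallel to the box's front.
- door_hinge (a point): Point on the door's vertical hinge axis, 62 mm above the counter, on the box's front plane at its +y edge (-80, +100 mm in the box's frame). Turns with the door: its -y runs from hinge to free edge (shut: along the box's -y), its -x is the outward normal. Black door 196 wide, 112 high, 12 mm thick, wholly outside the axis: outer face 12 mm from it. Top edge 118 mm above the counter.
- door_edge (a point): Middle of the free vertical edge of the door's outer face, 196 mm from the hinge axis.
- knob (a joint): Turn of the captive blue knob on the box's top, rad: 0 = unlocked end, grows clockwise seen from above, stop at 3.3 = locked. Starts at 0 to 0.4. Vertical axis through socket. It stays where it is left; turning takes about 0.45 N m (6 N at the crank handle).
- socket (a point): Centre of the floor of the knob's hex socket, 126 mm above the counter; turns with the knob. Socket 26 mm across flats, 24 mm deep, mouth 150 mm above the counter; one corner lies on this point's x axis, the others every 60 deg from it. Knob base 60 mm diameter, with a yellow pointer at this point's -x.
- key: Loose crank key, 250 to 370 g, upright in the dock. Origin at the centre of the tip's flat lower end; z up the shaft, arm along +x. Steel hex tip 24 mm across flats (about 10 deg of play in the socket), a corner on the x axis, 37 mm long, lowest 8 mm tapered to 17 mm diameter; then a 20 mm round shaft. Balances near the hub; stands by itself in dock and socket.
- key_hub (a point): Centre of the key's red square hub, 26 x 26 mm (faces across the key's x and y), straight above the shaft, 82 to 118 mm above the tip's end; this point is 100 mm above the end. Grip here to carry and seat the key. Below it a red arm 22 mm wide, 70 to 82 mm up, from x = -43 to +87 mm, with a steel counterweight disc (34 mm diameter, 68 to 88 mm up) at x = -45 mm.
- key_handle (a point): Middle of the key's black upright crank handle: a freely spinning 20 mm cylinder, 45 mm tall (82 to 127 mm above the tip's end), 75 mm from the shaft along the key's +x; this point is 106 mm above the end. Grip here to crank: since it spins in place, the hand need not turn.
- dock: Fixed grey block 80 x 80 x 40 mm with a round 32 mm hole, 30 mm deep, in the middle of its top, where the key stands. Origin at the middle of its underside.
- detergent: Bystander: blue detergent bottle, 66 mm diameter, 180 mm tall; origin at the centre of its base.
- token_cup: Bystander: orange cup, 72 mm diameter, 90 mm tall; origin at the centre of its base.
- sheet_carton: Bystander: green carton, 60 x 70 x 120 mm; origin at the centre of its base.
Things that resemble listed ones, but are neither listed nor needed, are in the scene too. Of the things that look like the key, the smallest one is meant.

How it is judged (in metres and radians):
On the way, in this order (a step that is already met when the one before it is completed fails the run):
1. the door is shut home on its catch (value of joint door below 0.03 rad), for 0.3 s.
2. the key's tip is fully down in the knob's socket, door still shut and the knob not yet locked (value of joint door below 0.03 rad and z of key in the frame of socket between -0.004 and 0.004 m and horizontal distance between key and socket below 0.005 m and angle between key's own z axis and vertical below 0.15 rad and value of joint knob below 3.1 rad), for 0.2 s.
3. the knob is cranked to its stop with the key seated in it (value of joint door below 0.03 rad and z of key in the frame of socket between -0.004 and 0.004 m and horizontal distance between key and socket below 0.005 m and angle between key's own z axis and vertical below 0.15 rad and value of joint knob above 3.1 rad), for 0.1 s.
At the end, for the whole second after the job is handed in: Door shut on its catch (joint below 0.03 rad), knob turned to beyond 3.1 rad (stop at 3.3), key standing still and released in the socket: its end within 4 mm of the socket floor in height and 5 mm sideways, tilted less than 0.15 rad (all of step 3 and linear speed of key below 0.02 m/s); the robot touches nothing.
It fails at once if the detergent is knocked over or shoved more than 40 mm (distance of detergent from where it was at the start of the episode above 0.04 m or angle between detergent's own z axis and vertical above 0.5 rad).
It fails at once if the token cup is knocked over or shoved more than 40 mm (distance of token_cup from where it was at the start of the episode above 0.04 m or angle between token_cup's own z axis and vertical above 0.5 rad).
It fails at once if the sheet carton is knocked over or shoved more than 40 mm (distance of sheet_carton from where it was at the start of the episode above 0.04 m or angle between sheet_carton's own z axis and vertical above 0.5 rad).
It also fails if it takes over 72 s, if anything falls off the work surface, if the arm or the gripper's body presses on something with over 40 N, if the wrist force passes 120 N, or if a joint passes its speed limit or range.

### The arm

A 6-joint arm with a two-finger parallel gripper is mounted at the origin on the work surface. World frame = base frame: x ahead of the robot, y to its left, z up, the work surface at z = 0. Lengths are in mm, angles in rad, forces in N, time in s.
With the tool pointing down it reaches from about 350 to 775 mm from the base axis. Payload 7.3 kg.
Tool frame: the origin (TCP) lies at the centre of the arm's flange, where the gripper is bolted on; the fingertips stand 178 mm ahead of it and the grasp point (between the pads) lies 159 mm ahead of it; z points along the fingers, y is the line along which they close (so a half turn about z gives the same grasp; the last joint's range is limited). The gripper opens to 92 mm and grips with 3 to 60 N. Pads are 19 mm wide; open, the fingers measure 130 mm over their backs; the gripper's body (75 mm by 190 mm) begins 47 mm behind the grasp point.
Start: joints at [-1.301, 0.342, 1.524, -0, 1.275, -0.146], TCP at [212.078, -480.261, 404.741] pointing down, gripper open.
Joint ranges: [-2.53, 2.53], [-0.77, 2.02], [0.04, 2.7], [-1, 4.14], [0.28, 2.66], [-3.11, 3.11]. Speed limits (rad/s): [2.57, 2.57, 3.14, 3.14, 3.14, 3.14].

### API

Orientations are given as [roll, pitch, yaw] about the fixed x, y, z axes, in that order (R = Rz(yaw) Ry(pitch) Rx(roll)).
In Python, from plant import * gives the robot as it stands. The module is installed in compiled form; this text tells all that it offers.
- The arm moves only by the shell command python3 -m inch 'ROWS'. ROWS is JSON, a list of rows, each a list of 5 numbers: the shift along the tool's x, y, z in m, then the turn about the tool's z in rad, then the opening, from 0 (shut) to 1 (fully open). In form: [[tx, ty, tz, spin, claw], ...]. A call has 1 to 8 rows; each row is the pose to reach, as a shift and turn from the pose commanded when the call began, along the tool's axes at that moment; what a row does not reach only later rows make up. A row lasts 1/12 s, in which the tool goes at most 41.7 mm and 7.16 degrees, less where a joint would pass 70% of its speed; a pose out of reach is approached as far as the arm can. A call with a gripper value outside its range is refused whole. The fingers move at their own pace and stop on an object; the grip force is fixed at half the most. Time passes only in rows, so rows that repeat a pose let the fingers close. It gives the time, the measured TCP pose, the force, the opening and the grip force at its end, in the units of the state.
- get_obs(): the state, without advancing time (a new reading comes with each control period).
- capture(name): name is "scene" or "top" or "wrist"; returns a dict with "color" (420x560x3 uint8, red, green, blue), "intrinsics" (3x3 intrinsics, pixels), "pose" (4x4, takes a point from camera to world coordinates). Camera axes: x right, y down, z forward; pixel columns grow to the right and rows downward; lengths in mm; the calibration is good to about 2 mm. The wrist camera is an equidistant fisheye: a pixel r from the principal point sees the ray r / f radians off the axis. A picture is of the moment at which its call begins. There is no depth.
- close_job(): hands the job in; it is judged then, once.
Trained networks look in a picture, given as the dict that the camera call returned (one of the last four; its "shot" number tells which), for a name from the list of things; names that differ only in an ending like _2 or _b are one class to them, and where a whole thing is asked for, a point or a joint stands for the part that bears it (a point fixed in the world has none). Each returns a list of dicts, best first, with "conf" (0 to 1); they miss things now and then, are a little off and sometimes report something else, mostly with a low value. They report only what shows in the picture. A call takes as long as a camera call. They do not tell look-alikes from the thing itself.
- look_for(picture, target): "rect" ([centre column, centre row, width, height] in pixels, round what is visible of it).
- trace(picture, target): "pixels" (420x560 bool, what is visible of it) and "rect" ([centre column, centre row, width, height] in pixels, round what is visible of it).
- tip_of(picture, target): "centre" ([column, row] in pixels: a listed point, or the origin of a listed thing).
The state is a dict: "time": time; "joint_positions": joint angles; "dq": joint speeds; "tau": joint torques, N m; "tool_pos": TCP position; "tcp_rot": TCP orientation; "contact_force": force on the tool from outside, world axes, zero at the start; "moment": the same for the moment, N m; "grip_width": finger opening in mm; "finger_force": force on a finger pad.
Only numpy, scipy, OpenCV 4.12 (cv2) and the standard library are available. Lean on these libraries where they do the work, as an engineer would, in place of code of your own. Each camera call takes 0.05 s, during which the arm holds its last target. There are 200 camera calls.

## Working session

There is one attempt and no reset: what is moved stays moved. The work goes in short steps, Python scripts to look and compute and a shell command to move; the robot and the scene stay as the last step left them, time stands still between calls to the robot, and variables do not carry over. Pictures are saved under pics/ and viewed, at most 13 in all, crops included, and the job is handed in when it is done.

```bash
ls; mkdir -p pics; cat > h.py <<'E'
from plant import *
import numpy as np, cv2
from scipy.spatial.transform import Rotation as R
def ray(p,uv):
    K=np.array(p["intrinsics"]);T=np.array(p["pose"])
    d=np.array([(uv[0]-K[0,2])/K[0,0],(uv[1]-K[1,2])/K[1,1],1.])
    if p.get("_wrist"):
        r=np.hypot(d[0],d[1]);s=np.sin(r)/max(r,1e-9);d=np.array([d[0]*s,d[1]*s,np.cos(r)])
    return T[:3,3],T[:3,:3]@d
def atz(p,uv,z):
    o,d=ray(p,uv);return o+d*(z-o[2])/d[2]
def cap(n):
    p=capture(n);p["_wrist"]=(n=="wrist");return p
def tri(l):
    A=np.zeros((3,3));b=np.zeros(3)
    for p,uv in l:
        o,d=ray(p,uv);d=d/np.linalg.norm(d);M=np.eye(3)-np.outer(d,d);A+=M;b+=M@o
    return np.linalg.solve(A,b)
def save(p,n):cv2.imwrite("pics/"+n,p["color"][:,:,::-1])
E
python3 - <<'E'
from h import *
np.set_printoptions(precision=1,suppress=True)
a=cap("scene");b=cap("top")
save(a,"scene.png");save(b,"top.png")
for p,n in((a,"scene"),(b,"top")):
    print(n,np.array(p["pose"])[:3,3],p["intrinsics"][0][0])
Z=dict(coinbox=0,door_hinge=62,door_edge=62,socket=126,key=10,key_hub=110,key_handle=116,dock=0,detergent=0,token_cup=0,sheet_carton=0)
for t,z in Z.items():
    for p,n in((a,"scene"),(b,"top")):
        for r in tip_of(p,t)[:4]:
            print(t,n,np.array(r["centre"]),round(r["conf"],2),atz(p,r["centre"],z))
print(get_obs())
E
```

```text
pics
scene [1225.7 -143.5  744.6] 474.1082095240082
top [ 403.6  -92.9 1368. ] 503.38047422099294
coinbox scene [380.3 262.1] 0.83 [551.3 162.   -0. ]
coinbox top [188.2 180.7] 0.64 [552.1 152.7   0. ]
door_hinge scene [340.5 209.4] 0.76 [444.5  90.3  62. ]
door_hinge top [211.  215.8] 0.89 [452.8  83.1  62. ]
door_edge scene [283.6 259.9] 0.73 [587.  -52.4  62. ]
door_edge top [262.5 160.3] 0.9 [595.5 -52.8  62. ]
door_edge top [176.5 171.4] 0.35 [570.2 171.9  62. ]
socket scene [389.3 221.1] 0.69 [559.5 157.  126. ]
socket top [177.5 171.4] 0.94 [562.  156.4 126. ]
socket top [184.7 179.6] 0.47 [541.3 138.7 126. ]
socket top [258.6 157. ] 0.21 [594.5 -45.2 126. ]
key scene [161.5 173.5] 0.97 [ 209.1 -328.6   10. ]
key scene [188.9 247.7] 0.64 [ 486.8 -246.3   10. ]
key scene [114.3 246.2] 0.6 [ 470.  -407.2   10. ]
key scene [378.8 266.1] 0.42 [571.3 151.8  10. ]
key top [395.  206.6] 0.85 [ 471.1 -407.1   10. ]
key top [333.3 201.6] 0.64 [ 487.5 -240.8   10. ]
key top [367.6 306.8] 0.63 [ 204.  -326.2   10. ]
key_hub scene [184.9 210.8] 0.95 [ 480.4 -244.9  110. ]
key_hub scene [1
[... 963 characters left out ...]
2 [575.6 180.6   0. ]
token_cup scene [338.8 207.3] 0.33 [365.5 109.    0. ]
token_cup top [310.2 104.6] 0.61 [ 756.2 -184.4    0. ]
sheet_carton scene [280.8 354.1] 0.79 [756. -74.   0.]
sheet_carton scene [145.3 355.5] 0.38 [ 739.5 -312.8    0. ]
sheet_carton top [270.2 106.6] 0.71 [752.6 -74.4   0. ]
{'time': 1.2, 'joint_positions': array([-1.3,  0.3,  1.5, -0. ,  1.3, -0.1]), 'dq': array([ 0., -0.,  0., -0.,  0.,  0.]), 'tau': array([ -0. , -43.1, -24.4,   0.1,   0. ,  -0. ]), 'tool_pos': array([ 212.1, -480.3,  404.8]), 'tcp_rot': array([3.1, 0. , 0.4]), 'contact_force': array([-0.6, -0.5,  0.5]), 'moment': array([ 0. ,  0. , -0.1]), 'finger_force': 0.0, 'grip_width': 92.05936763423516}
```

View pics/scene.png

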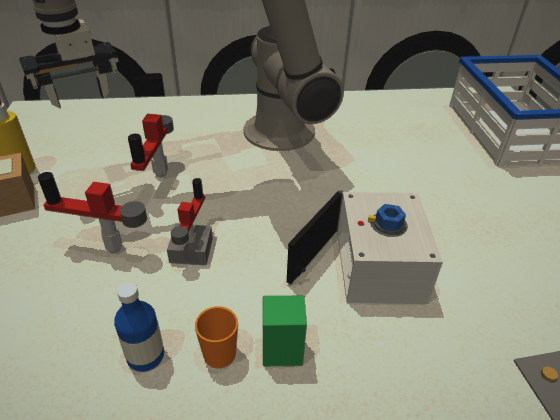

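View pics/top.png

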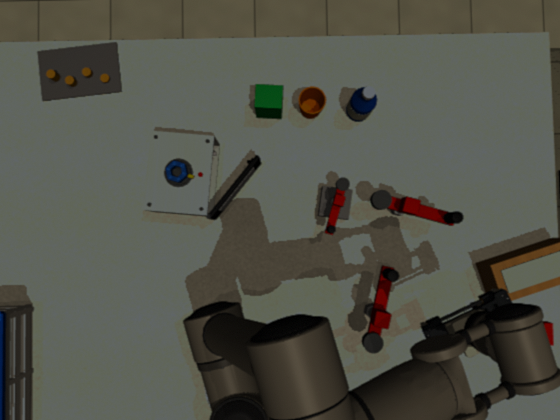

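The scene view shows the smallest red key in the grey dock at about (190,240), between two larger look-alikes. The door stands open from its hinge near (342,195) to its edge near (290,275). In the top view the box is at (180,172), with its front facing world -y. Next step is closing the gripper and moving to the outer side of the door.

```bash
cat > d.py <<'E'
import sys
from h import *
# d.py x y z yawdeg : shift in tool axes (m), spin
def delta(x,y,z,yaw):
    o=get_obs();p=np.array(o["tool_pos"]);M=R.from_euler("xyz",o["tcp_rot"])
    v=M.inv().apply(np.array([x,y,z])-p)/1000
    s=-(np.radians(yaw)-o["tcp_rot"][2]);s=(s+np.pi)%(2*np.pi)-np.pi
    print("t",round(o["time"],2),"pos",p.round(1),"yaw",np.degrees(o["tcp_rot"][2]).round(1),"F",np.array(o["contact_force"]).round(1),"grip",round(o["grip_width"],1),"q6",o["joint_positions"][5].round(2))
    print("->",v.round(4),round(s,3))
if __name__=="__main__":delta(*map(float,sys.argv[1:5]))
E
python3 d.py 545 -75 400 85
```

```text
t 1.2 pos [ 212.1 -480.3  404.8] yaw 23.8 F [-0.6 -0.5  0.5] grip 92.1 q6 -0.15
-> [ 0.4683 -0.2362  0.0047] -1.068
```

```bash
python3 -m inch '[[0.468,-0.236,0.005,-1.068,0],[0.468,-0.236,0.005,-1.068,0],[0.468,-0.236,0.005,-1.068,0],[0.468,-0.236,0.005,-1.068,0],[0.468,-0.236,0.005,-1.068,0],[0.468,-0.236,0.005,-1.068,0],[0.468,-0.236,0.005,-1.068,0],[0.468,-0.236,0.005,-1.068,0]]'; python3 d.py 545 -75 400 85
```

```text
time: 1.87
tool_pos: [424.6, -220.9, 401.8]
tcp_rot: [3.141, 0.0, 1.422]
contact_force: [0.2, -0.9, 0.5]
grip_width: 42.9
finger_force: 0.0
t 1.87 pos [ 424.6 -220.9  401.8] yaw 81.5 F [ 0.2 -0.9  0.5] grip 42.9 q6 -0.49
-> [0.1622 0.0974 0.0018] -0.062
```

```bash
python3 -m inch '[[0.162,0.097,0.002,-0.062,0],[0.162,0.097,0.002,-0.062,0],[0.162,0.097,0.002,-0.062,0],[0.162,0.097,0.002,-0.062,0],[0.162,0.097,0.002,-0.062,0],[0.162,0.097,0.002,-0.062,0],[0.162,0.097,0.002,-0.062,0]]'
python3 - <<'E'
from h import *
np.set_printoptions(precision=1,suppress=True)
w=cap("wrist");save(w,"w1.png")
print(np.array(w["pose"]).round(2),w["intrinsics"][0][0])
for t,z in dict(door_hinge=62,door_edge=62,socket=126,key_hub=110,key_handle=116,sheet_carton=0).items():
    for r in tip_of(w,t)[:3]:print(t,np.array(r["centre"]),round(r["conf"],2),atz(w,r["centre"],z))
E
python3 d.py 551 -68 258 85
```

```text
time: 2.45
tool_pos: [544.9, -76.6, 399.1]
tcp_rot: [-3.141, 0.0, 1.481]
contact_force: [-0.3, -0.5, 0.2]
grip_width: 0.7
finger_force: 0.0
[[  1.   -0.1  -0.  550.2]
 [ -0.1  -1.   -0.3  -2.1]
 [ -0.    0.3  -1.  380.2]
 [  0.    0.    0.    1. ]] 325.19226210127806
door_hinge [177.6  53.3] 0.89 [451.9  85.4  62. ]
sheet_carton [442.3 173.7] 0.73 [747.5 -71.9   0. ]
t 2.8 pos [544.2 -78.6 399.8] yaw 84.6 F [-1.1 -0.8 -0.7] grip 0.5 q6 -0.19
-> [0.0112 0.0058 0.1418] -0.007
```

View pics/w1.png

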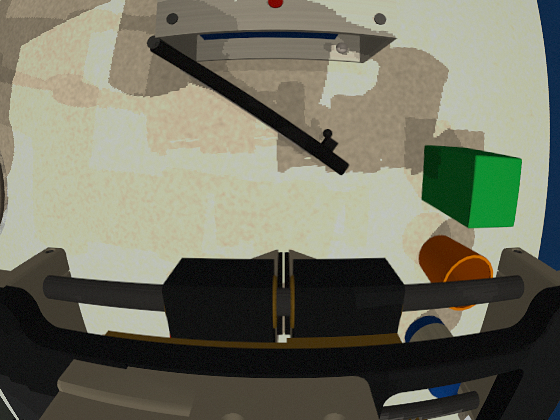

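The wrist view shows the door's top edge running from its hinge at (155,43) to its free end at (345,170), with the carton clear at (470,185). The hinge measures (452,85), which agrees with the other cameras. I'll lower the closed fingers and push.

```bash
python3 -m inch '[[0.011,0.006,0.05,-0.007,0],[0.011,0.006,0.09,-0.007,0],[0.011,0.006,0.125,-0.007,0],[0.011,0.006,0.142,-0.007,0],[0.011,0.006,0.142,-0.007,0]]'
python3 -m inch '[[0.016,0.01,0,0,0],[0.032,0.02,0,0,0],[0.048,0.03,0,0,0],[0.063,0.041,0,0,0],[0.073,0.046,0,0,0],[0.083,0.05,0,0,0],[0.092,0.053,0,0,0],[0.092,0.053,0,0,0]]'
python3 -m inch '[[0.004,0.001,0,0,0],[0.008,0.002,0,0,0],[0.012,0.003,0,0,0],[0.016,0.004,0,0,0],[0.016,0.004,0,0,0]]'
python3 - <<'E'
from h import *
np.set_printoptions(precision=1,suppress=True)
b=cap("top");save(b,"top2.png")
for r in tip_of(b,"door_edge")[:3]:print(np.array(r["centre"]),round(r["conf"],2),atz(b,r["centre"],62))
w=cap("wrist");save(w,"w2.png")
for t,z in dict(socket=126).items():
    for r in tip_of(w,t)[:3]:print(t,np.array(r["centre"]),round(r["conf"],2),atz(w,r["centre"],z))
E
python3 d.py 620.3 46.3 258 85
```

```text
time: 3.22
tool_pos: [549.9, -67.4, 253.1]
tcp_rot: [-3.133, -0.001, 1.484]
contact_force: [-1.0, -0.8, -0.3]
grip_width: 0.5
finger_force: 0.0
time: 3.88
tool_pos: [612.7, 21.1, 258.2]
tcp_rot: [3.14, -0.0, 1.486]
contact_force: [-0.4, -0.7, -0.6]
grip_width: 0.4
finger_force: 0.0
time: 4.3
tool_pos: [617.6, 35.6, 257.5]
tcp_rot: [-3.141, 0.0, 1.485]
contact_force: [-0.7, 0.5, -0.1]
grip_width: 0.7
finger_force: 0.0
socket [105.2  30.5] 0.94 [558.5 157.4 126. ]
t 4.5 pos [617.7  35.4 257.5] yaw 85.1 F [ 0.5 -0.6  0.2] grip 0.6 q6 0.02
-> [ 0.0111  0.0017 -0.0005] 0.001
```

View pics/w2.png

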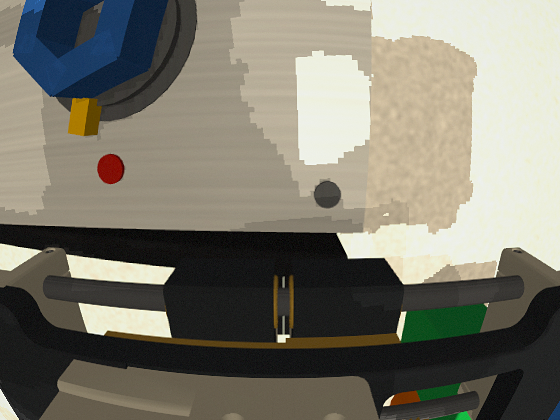

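The door's top edge now lies along the box front at rows 228-255, almost shut, with the knob and its yellow pointer at (85,115). I'll keep pushing in small steps and watch the force.

```bash
python3 -m inch '[[0.002,0,0,0,0],[0.004,0,0,0,0],[0.006,0,0,0,0],[0.008,0,0,0,0],[0.008,0,0,0,0]]'
python3 -m inch '[[0.002,0,0,0,0],[0.004,0,0,0,0],[0.004,0,0,0,0]]'
python3 -m inch '[[0.002,0,0,0,0],[0.004,0,0,0,0],[0.004,0,0,0,0]]'
```

```text
time: 4.92
tool_pos: [618.3, 44.0, 257.6]
tcp_rot: [-3.141, -0.001, 1.485]
contact_force: [-0.0, 0.9, -0.9]
grip_width: 0.8
finger_force: 0.0
time: 5.17
tool_pos: [618.6, 47.1, 257.5]
tcp_rot: [-3.141, 0.002, 1.485]
contact_force: [-1.9, -5.5, -0.4]
grip_width: 0.8
finger_force: 2.6
time: 5.42
tool_pos: [618.8, 48.1, 257.6]
tcp_rot: [-3.14, 0.007, 1.484]
contact_force: [-3.3, -19.4, 1.7]
grip_width: 0.1
finger_force: 9.9
```

```bash
python3 -m inch '[[-0.02,0,0,0,0],[-0.04,0,0,0,0],[-0.06,0,-0.02,0,0],[-0.06,0,-0.06,0,0],[-0.06,0,-0.1,0,0],[-0.06,0,-0.12,0,0],[-0.06,0,-0.12,0,0]]'
python3 - <<'E'
from h import *
np.set_printoptions(precision=1,suppress=True)
a=cap("scene");b=cap("top");w=cap("wrist")
for n,p in zip(("scene","top","wrist"),(a,b,w)):
  for t,z in dict(door_hinge=62,door_edge=62,socket=126).items():
    for r in tip_of(p,t)[:1]:print(n,t,np.array(r["centre"]),round(r["conf"],2),atz(p,r["centre"],z))
sa=cv2.resize(a["color"][170:310,270:450],None,fx=3,fy=3);sw=w["color"][0:330]
c=np.zeros((420+330,560,3),np.uint8);c[:420,:540]=sa;c[420:,:560]=sw
cv2.imwrite("pics/c3.png",cv2.resize(c,None,fx=.8,fy=.8)[:,:,::-1])
E
python3 d.py 490 -244 400 -18
```

```text
time: 6.0
tool_pos: [614.5, -8.2, 383.6]
tcp_rot: [3.131, 0.0, 1.485]
contact_force: [-0.2, -0.4, 0.1]
grip_width: 0.3
finger_force: 0.0
scene door_hinge [337.8 209.2] 0.74 [443.4  84.5  62. ]
scene door_edge [342.4 277.1] 0.64 [640.   54.2  62. ]
scene socket [388.1 222.8] 0.74 [564.2 153.2 126. ]
top door_edge [221.3 141. ] 0.65 [648.1  54.1  62. ]
top socket [179.1 171.6] 0.54 [561.5 152.5 126. ]
wrist door_hinge [110.2 129.3] 0.85 [447.8  86.7  62. ]
wrist door_edge [189.3  16.9] 0.41 [540.7 182.9  62. ]
wrist socket [191.4  18.9] 0.91 [559.  155.9 126. ]
t 6.6 pos [613.9  -8.4 377.1] yaw 85.1 F [ 0.2  0.2 -0.5] grip 0.3 q6 -0.05
-> [-0.2454 -0.1032 -0.0228] 1.799
```

View pics/c3.png

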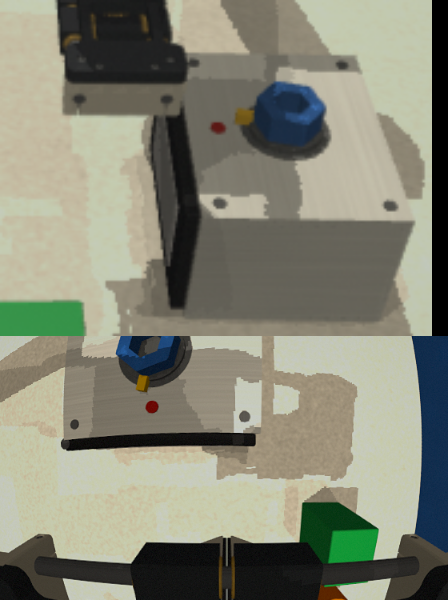

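The crop shows the door flat against the box front, and the measured edge at (644,54) matches the shut position of about (647,56). So the door is home. Next I'll go over to the key.

```bash
python3 d.py 431 -225 390 -18
```

```text
t 6.6 pos [613.9  -8.4 377.1] yaw 85.1 F [ 0.2  0.2 -0.5] grip 0.3 q6 -0.05
-> [-0.2315 -0.1636 -0.0128] 1.799
```

```bash
python3 -m inch '[[-0.231,-0.164,-0.013,1.8,1],[-0.231,-0.164,-0.013,1.8,1],[-0.231,-0.164,-0.013,1.8,1],[-0.231,-0.164,-0.013,1.8,1],[-0.231,-0.164,-0.013,1.8,1],[-0.231,-0.164,-0.013,1.8,1],[-0.231,-0.164,-0.013,1.8,1],[-0.231,-0.164,-0.013,1.8,1]]'; python3 d.py 431 -225 390 -18
```

```text
time: 7.27
tool_pos: [427.6, -228.2, 391.0]
tcp_rot: [3.14, 0.002, 0.474]
contact_force: [1.0, -0.7, 0.4]
grip_width: 49.0
finger_force: 0.0
t 7.27 pos [ 427.6 -228.2  391. ] yaw 27.1 F [ 1.  -0.7  0.4] grip 49.0 q6 0.45
-> [ 0.0045 -0.0012  0.001 ] 0.788
```

```bash
python3 -m inch '[[0,0,0,0.8,1],[0,0,0,0.8,1],[0,0,0,0.8,1],[0,0,0,0.8,1],[0,0,0,0.8,1],[0,0,0,0.8,1],[0,0,0,0.8,1]]'
python3 - <<'E'
from h import *
np.set_printoptions(precision=1,suppress=True)
a=cap("scene");b=cap("top");w=cap("wrist");save(w,"w4.png")
for t,z in dict(key_hub=110,key_handle=116,dock=0,key=10).items():
  for n,p in zip(("scene","top","wrist"),(a,b,w)):
    for r in tip_of(p,t)[:4]:
      q=atz(p,r["centre"],z)
      if abs(q[0]-470)<90 and abs(q[1]+240)<70: print(n,t,np.array(r["centre"]),round(r["conf"],2),q)
E
python3 d.py 490 -244 390 -18
```

```text
time: 7.85
tool_pos: [430.6, -224.5, 390.6]
tcp_rot: [3.142, -0.0, -0.322]
contact_force: [-0.3, -0.1, 0.0]
grip_width: 90.9
finger_force: 0.0
scene key_hub [184.2 212.9] 0.8 [ 486.8 -246.   110. ]
wrist key_hub [281.6 147. ] 0.67 [ 483.5 -240.1  110. ]
scene key_handle [200.5 186.6] 0.56 [ 409.6 -214.5  116. ]
wrist key_handle [286.4 240. ] 0.61 [ 409.4 -220.   116. ]
scene dock [192.9 246.9] 0.62 [ 474.9 -239.     0. ]
top dock [332.9 209.1] 0.42 [ 467.7 -240.3    0. ]
scene key [191.7 246.4] 0.95 [ 483.3 -240.4   10. ]
wrist key [281.9 144.6] 0.63 [ 479.8 -238.7   10. ]
t 8.6 pos [ 430.6 -224.5  390.5] yaw -18.1 F [ 0.2  0.4 -0.2] grip 91.8 q6 1.25
-> [0.0625 0.0002 0.0005] -0.001
```

View pics/w4.png

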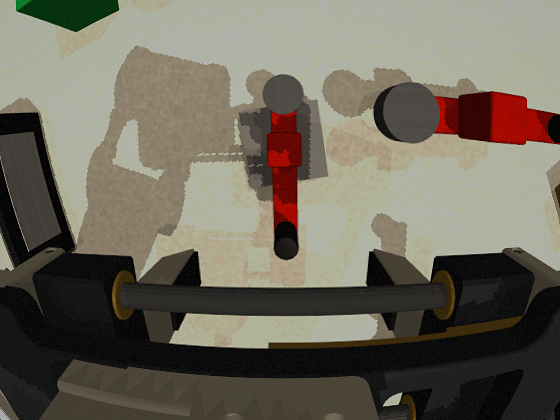

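The wrist view shows our small key with its hub at (284,148), handle top at (286,243) and counterweight at (283,92). The fingers are open and clear. I'll turn these pixels into positions at their known heights.

```bash
python3 - <<'E'
from h import *
np.set_printoptions(precision=1,suppress=True)
w=cap("wrist")
im=w["color"].astype(int)
red=((im[:,:,0]>120)&(im[:,:,1]<60)&(im[:,:,2]<60)).astype(np.uint8); red[:,330:]=0
ys,xs=np.nonzero(red[130:170]);ys+=130
for r in range(112,240,6):
    x=np.nonzero(red[r])[0]
    if len(x):print(r,x.min(),x.max(),end=' | ')
print()
c=atz(w,(283,92),98);h=atz(w,(286,243),137);hu=atz(w,(284.5,149),128)
print("cw",c,"handle",h,"hub",hu)
d=(h-c)[:2];print(np.linalg.norm(d),np.degrees(np.arctan2(d[1],d[0])),"hub by interp",c[:2]+d*45/120)
hub=c[:2]+d*45/120
E
python3 d.py 484 -240 390 -18
```

```text
112 271 295 | 118 272 278 | 124 275 276 | 154 268 290 | 160 268 289 | 166 269 287 | 172 273 279 | 184 277 277 | 196 274 277 | 202 274 281 | 208 274 296 | 214 283 296 | 220 287 296 | 226 296 296 | 
cw [ 526.5 -255.2   98. ] handle [ 414.6 -221.1  137. ] hub [ 482.5 -242.   128. ]
117.00586141709074 163.07873093026456 hub by interp [ 484.5 -242.4]
t 8.65 pos [ 430.6 -224.5  390.6] yaw -18.1 F [ 0.7  0.2 -1.3] grip 91.7 q6 1.25
-> [ 0.0556 -0.0018  0.0006] -0.001
```

```bash
python3 -m inch '[[0.03,0,0,-0.017,1],[0.056,0,0,-0.017,1],[0.056,0,0.04,-0.017,1],[0.056,0,0.075,-0.017,1],[0.056,0,0.1,-0.017,1],[0.056,0,0.115,-0.017,1],[0.056,0,0.121,-0.017,1],[0.056,0,0.121,-0.017,1]]'
python3 -m inch '[[0,0,0,0,0],[0,0,0,0,0],[0,0,0,0,0],[0,0,0,0,0],[0,0,0,0,0],[0,0,0,0,0],[0,0,0,0,0],[0,0,0,0,0]]'
```

```text
time: 9.32
tool_pos: [483.6, -241.7, 268.2]
tcp_rot: [-3.141, 0.003, -0.298]
contact_force: [0.3, 0.2, 0.1]
grip_width: 91.8
finger_force: 0.0
time: 9.98
tool_pos: [483.9, -241.8, 269.7]
tcp_rot: [3.141, -0.0, -0.298]
contact_force: [-0.4, -0.1, 0.1]
grip_width: 43.0
finger_force: 0.0
```

```bash
python3 -m inch '[[0,0,0,0,0],[0,0,0,0,0],[0,0,0,0,0],[0,0,0,0,0],[0,0,0,0,0],[0,0,0,0,0]]'
python3 -m inch '[[0,0,-0.02,0,0],[0,0,-0.045,0,0],[0,0,-0.075,0,0],[0,0,-0.1,0,0],[0,0,-0.12,0,0],[0,0,-0.125,0,0],[0,0,-0.125,0,0]]'
python3 - <<'E'
from h import *
np.set_printoptions(precision=1,suppress=True)
w=cap("wrist");save(w,"w5.png")
E
python3 d.py 560 156.5 394 10
```

```text
time: 10.48
tool_pos: [483.8, -241.8, 269.5]
tcp_rot: [3.142, -0.0, -0.298]
contact_force: [0.5, -0.2, -1.3]
grip_width: 25.8
finger_force: 30.0
time: 11.07
tool_pos: [483.9, -241.8, 395.4]
tcp_rot: [3.141, -0.002, -0.298]
contact_force: [0.4, 0.4, -4.5]
grip_width: 25.6
finger_force: 30.0
t 11.12 pos [ 483.6 -241.7  393.8] yaw -17.1 F [ 0.  -0.7 -4. ] grip 26.0 q6 1.26
-> [-4.400e-02 -4.031e-01 -1.000e-04] -0.473
```

View pics/w5.png

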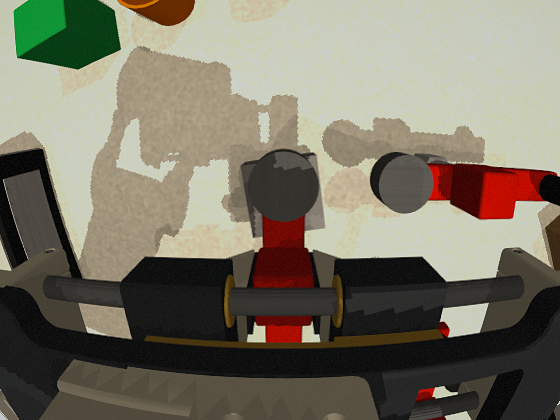

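Grip width is 26 mm and the key hangs straight between the fingers, with its counterweight at (281,185) and the dock empty behind it. I'll move so that the knob is in the wrist camera's view, tip above 150 mm.

```bash
python3 - <<'E'
from h import *
w=cap("wrist")
o=get_obs();c=atz(w,(281.5,185),98+o["tool_pos"][2]-269.5)
M=R.from_euler("xyz",o["tcp_rot"]);print("cw in tool",M.inv().apply(c-o["tool_pos"]).round(1))
E
python3 d.py 470 140 420 10
```

```text
cw in tool [ 44.5  -1.1 171.4]
t 11.17 pos [ 483.5 -241.6  392.9] yaw -17.1 F [ 0.4  0.1 -4.1] grip 25.9 q6 1.26
-> [-0.1252 -0.3608 -0.0265] -0.473
```

Hub is centred under the tool (counterweight at 44.5 mm, expected 45).

```bash
python3 -m inch '[[-0.01,-0.03,-0.026,-0.06,0],[-0.023,-0.066,-0.026,-0.12,0],[-0.036,-0.104,-0.026,-0.18,0],[-0.049,-0.142,-0.026,-0.24,0],[-0.062,-0.18,-0.026,-0.3,0],[-0.075,-0.218,-0.026,-0.36,0],[-0.088,-0.256,-0.026,-0.42,0],[-0.1,-0.29,-0.026,-0.473,0]]'
python3 d.py 470 140 420 10
```

```text
time: 11.83
tool_pos: [472.7, 67.0, 418.6]
tcp_rot: [-3.141, 0.004, 0.178]
contact_force: [0.7, -0.4, -3.3]
grip_width: 25.5
finger_force: 30.0
t 11.83 pos [472.7  67.  418.6] yaw 10.2 F [ 0.7 -0.4 -3.3] grip 25.5 q6 1.37
-> [ 0.0103 -0.0724 -0.0014] 0.003
```

```bash
python3 -m inch '[[0.003,-0.03,0,0,0],[0.008,-0.055,0,0,0],[0.01,-0.07,0,0,0],[0.01,-0.072,0,0,0],[0.01,-0.072,0,0,0]]'
python3 - <<'E'
from h import *
np.set_printoptions(precision=1,suppress=True)
w=cap("wrist");save(w,"w6.png")
for t,z in dict(socket=126,).items():
    for r in tip_of(w,t)[:3]:print(t,np.array(r["centre"]),round(r["conf"],2),atz(w,r["centre"],z))
for r in trace(w,"knob")[:1]:print(r["rect"],r["conf"])
cv2.imwrite("pics/w6c.png",cv2.resize(w["color"][0:200,170:400],None,fx=3,fy=3,interpolation=cv2.INTER_CUBIC)[:,:,::-1])
E
python3 d.py 560 156.5 420 10
```

```text
time: 12.25
tool_pos: [470.5, 138.1, 418.8]
tcp_rot: [3.141, 0.003, 0.177]
contact_force: [0.3, 0.4, -3.0]
grip_width: 25.8
finger_force: 30.0
socket [280.9 103.2] 0.78 [559.1 157.  126. ]
[283.6, 103.9, 81.5, 72.4] 0.71
t 12.4 pos [470.9 136.5 419.7] yaw 10.0 F [ 0.5 -0.4 -3.5] grip 25.8 q6 1.52
-> [ 0.0912 -0.0043 -0.0004] -0.001
```

View pics/w6c.png

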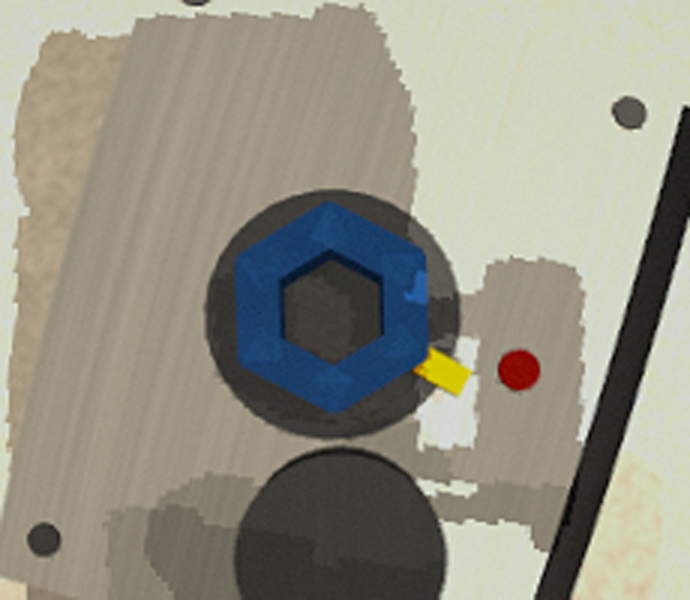

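The crop shows the hex socket with corners straight up and down in the image, along the tool's x to within about 1°. The mouth centre is at crop (332,306), which is image (280.8,102). The key's hex already matches it in angle. I'll work out the exact position.

```bash
python3 - <<'E'
from h import *
np.set_printoptions(precision=1,suppress=True)
w=cap("wrist")
print(atz(w,(280.8,102.2),150),atz(w,(281,104.3),122))
a=atz(w,(170+331/3,203/3),150);b=atz(w,(170+335/3,411/3),150);d=a-b;print(np.degrees(np.arctan2(d[1],d[0])),np.linalg.norm(d))
# pointer dir
q=atz(w,(170+447/3,372/3),130);c=atz(w,(280.8,102.2),150);e=(q-c);print("pointer",np.degrees(np.arctan2(e[1],e[0])))
E
python3 d.py 559.5 157 420 11
```

```text
[559.4 155.  150. ] [559.5 155.  122. ]
11.005882630022018 53.940750975785825
pointer -107.77875782148149
t 12.45 pos [470.9 136.4 420. ] yaw 9.9 F [-0.1  0.1 -3. ] grip 25.8 q6 1.52
-> [ 0.0908 -0.005  -0.0001] -0.019
```

```bash
python3 -m inch '[[0.03,-0.001,0,-0.019,0],[0.06,-0.002,0,-0.019,0],[0.08,-0.0035,0,-0.019,0],[0.0905,-0.0035,0,-0.019,0],[0.0905,-0.0035,0,-0.019,0],[0.0905,-0.0035,0,-0.019,0]]'
python3 d.py 559.5 155.5 420 11
python3 -m inch '[[0,0,0.004,0,0],[0,0,0.008,0,0],[0,0,0.012,0,0],[0,0,0.015,0,0],[0,0,0.018,0,0],[0,0,0.018,0,0]]'
python3 d.py 559.5 155.5 385.5 11
```

```text
time: 12.95
tool_pos: [559.5, 155.6, 419.8]
tcp_rot: [3.141, 0.002, 0.192]
contact_force: [-0.9, -0.1, -3.0]
grip_width: 26.3
finger_force: 30.0
t 12.95 pos [559.5 155.6 419.8] yaw 11.0 F [-0.9 -0.1 -3. ] grip 26.3 q6 1.52
-> [-0.      0.0001 -0.0002] 0.0
time: 13.45
tool_pos: [559.1, 156.6, 401.9]
tcp_rot: [3.141, 0.0, 0.194]
contact_force: [0.1, 0.4, -3.2]
grip_width: 26.1
finger_force: 30.0
t 13.45 pos [559.1 156.6 401.9] yaw 11.1 F [ 0.1  0.4 -3.2] grip 26.1 q6 1.52
-> [0.0001 0.0011 0.0164] 0.002
```

```bash
python3 -m inch '[[0,0,0.003,0,0],[0,0,0.006,0,0],[0,0,0.009,0,0],[0,0,0.009,0,0]]'
python3 -m inch '[[0,0,0.002,0,0],[0,0,0.004,0,0],[0,0,0.006,0,0],[0,0,0.006,0,0]]'
python3 d.py 559.5 155.5 385.5 11
```

```text
time: 13.78
tool_pos: [559.5, 156.5, 392.9]
tcp_rot: [3.141, -0.0, 0.194]
contact_force: [1.8, -0.3, -4.5]
grip_width: 25.8
finger_force: 30.0
time: 14.12
tool_pos: [559.4, 156.5, 387.2]
tcp_rot: [3.141, -0.0, 0.194]
contact_force: [1.5, -0.6, -4.1]
grip_width: 26.0
finger_force: 30.0
t 14.12 pos [559.4 156.5 387.2] yaw 11.1 F [ 1.5 -0.6 -4.1] grip 26.0 q6 1.52
-> [-0.0001  0.001   0.0017] 0.002
```

```bash
python3 -m inch '[[0,0,0.001,0,0],[0,0,0.002,0,0],[0,0,0.002,0,0]]'
python3 -m inch '[[0,0,0.0005,0,0],[0,0,0.001,0,0],[0,0,0.001,0,0]]'
```

```text
time: 14.37
tool_pos: [559.4, 156.6, 385.5]
tcp_rot: [3.141, -0.0, 0.194]
contact_force: [2.5, -0.5, -3.7]
grip_width: 25.6
finger_force: 30.0
time: 14.62
tool_pos: [559.3, 156.6, 385.4]
tcp_rot: [3.141, -0.001, 0.194]
contact_force: [0.3, -1.9, 5.2]
grip_width: 25.5
finger_force: 30.0
```

The reading at the floor confirms seating (TCP 385.4, expected 385.5, with the force reversing). I'll release, rise and look.

```bash
python3 -m inch '[[0,0,0,0,0.8],[0,0,0,0,0.8],[0,0,0,0,0.8],[0,0,0,0,0.8],[0,0,0,0,0.8],[0,0,-0.03,0,0.8],[0,0,-0.06,0,0.8],[0,0,-0.065,0,0.8]]'
python3 -m inch '[[-0.03,0,0,0,0.8],[-0.065,0,-0.005,0,0.8],[-0.1,0,-0.01,0,0.8],[-0.12,0,-0.02,0,0.8],[-0.13,0,-0.02,0,0.8],[-0.13,0,-0.02,0,0.8]]'
python3 - <<'E'
from h import *
np.set_printoptions(precision=1,suppress=True)
w=cap("wrist");s=cap("scene")
for n,p in (("wrist",w),("scene",s)):
  for t,z in dict(key_hub=226,key_handle=232).items():
    for r in tip_of(p,t)[:4]:
      q=atz(p,r["centre"],z)
      if q[1]>0:print(n,t,np.array(r["centre"]),round(r["conf"],2),q)
c=np.zeros((580,560,3),np.uint8);c[:260]=w["color"][:260];c[260:580,:480]=cv2.resize(s["color"][150:310,270:510],None,fx=2,fy=2)
cv2.imwrite("pics/c7.png",c[:,:,::-1])
E
python3 d.py 485.8 141.9 460 11
```

```text
time: 15.28
tool_pos: [559.7, 156.7, 454.5]
tcp_rot: [3.141, -0.008, 0.194]
contact_force: [0.3, 0.2, 0.1]
grip_width: 72.5
finger_force: 0.0
time: 15.78
tool_pos: [430.4, 131.4, 470.3]
tcp_rot: [3.141, -0.002, 0.194]
contact_force: [1.4, 0.1, 0.3]
grip_width: 73.3
finger_force: 0.0
wrist key_hub [285.9  46.4] 0.74 [557.3 155.7 226. ]
wrist key_handle [283.9 153.2] 0.63 [483.7 142.6 232. ]
scene key_hub [394.2 179.4] 0.82 [556.2 149.3 226. ]
scene key_hub [340.5 210.7] 0.71 [635.5  33.5 226. ]
scene key_handle [382.8 154.8] 0.6 [484.9 146.5 232. ]
t 16.08 pos [432.7 131.7 468.7] yaw 11.1 F [0.1 0.7 0.3] grip 73.1 q6 1.5
-> [0.0541 0.0002 0.0087] 0.002
```

View pics/c7.png

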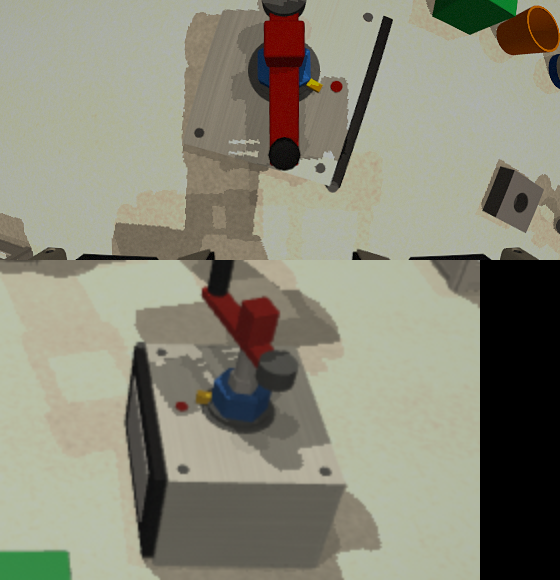

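The key stands upright in the knob with the door shut, and the handle top is at (284,153), about (485,142), as predicted. I'll grip the handle.

```bash
python3 -m inch '[[0.03,0,0,0,0.7],[0.053,0,0.01,0,0.7],[0.053,0,0.035,0,0.7],[0.053,0,0.06,0,0.7],[0.053,0,0.074,0,0.7],[0.053,0,0.074,0,0.7]]'
python3 -m inch '[[0,0,0,0,0],[0,0,0,0,0],[0,0,0,0,0],[0,0,0,0,0],[0,0,0,0,0],[0,0,0,0,0],[0,0,0,0,0],[0,0,0,0,0]]'
python3 -m inch '[[0,0,0,0,0],[0,0,0,0,0],[0,0,0,0,0]]'
python3 - <<'E'
from h import *
# waypoints relative to current TCP in tool axes
o=get_obs();p=np.array(o["tool_pos"])[:2];c=np.array([559.5,156.2]);y=o["tcp_rot"][2]
v=p-c;a0=np.arctan2(v[1],v[0]);print(np.linalg.norm(v),np.degrees(a0),p,y)
X=np.array([np.cos(y),np.sin(y)]);Y=np.array([np.sin(y),-np.cos(y)])
last=None
for k in range(0,185,8):
    q=c+75*np.array([np.cos(a0-np.radians(k)),np.sin(a0-np.radians(k))])-p
    print(k,round(q@X,1),round(q@Y,1))
E
```

```text
time: 16.58
tool_pos: [483.8, 141.7, 391.5]
tcp_rot: [-3.141, 0.008, 0.194]
contact_force: [-0.9, 0.7, -0.1]
grip_width: 64.3
finger_force: 0.0
time: 17.25
tool_pos: [483.7, 141.7, 395.8]
tcp_rot: [3.141, -0.0, 0.194]
contact_force: [0.1, -1.1, 1.4]
grip_width: 19.6
finger_force: 30.0
time: 17.5
tool_pos: [483.7, 141.7, 395.7]
tcp_rot: [3.141, -0.0, 0.194]
contact_force: [-1.2, -1.0, 2.8]
grip_width: 19.3
finger_force: 30.0
77.16037197059508 -169.19564751728558 [483.70744891 141.73583043] 0.19384039066525083
0 2.2 0.0
8 2.9 -10.4
16 5.2 -20.6
24 8.8 -30.5
32 13.8 -39.7
40 20.0 -48.1
48 27.3 -55.6
56 35.5 -62.0
64 44.6 -67.2
72 54.4 -71.0
80 64.5 -73.5
88 74.9 -74.6
96 85.4 -74.1
104 95.7 -72.3
112 105.6 -69.0
120 115.0 -64.3
128 123.6 -58.5
136 131.4 -51.4
144 138.1 -43.4
152 143.6 -34.5
160 147.8 -24.9
168 150.6 -14.8
176 152.0 -4.4
184 151.9 6.0
```

```bash
python3 -m inch '[[0.0002,-0.005,0,0,0],[0.0007,-0.0104,0,0,0],[0.0017,-0.0155,0,0,0],[0.003,-0.0206,0,0,0],[0.0047,-0.0256,0,0,0],[0.0066,-0.0305,0,0,0],[0.009,-0.0352,0,0,0],[0.0116,-0.0397,0,0,0]]'
```

```text
time: 18.17
tool_pos: [487.5, 182.7, 395.3]
tcp_rot: [3.138, 0.001, 0.194]
contact_force: [0.9, -6.9, 0.1]
grip_width: 19.3
finger_force: 30.0
```

```bash
python3 -m inch '[[0.0062,-0.0084,0,0,0],[0.0135,-0.0159,0,0,0],[0.0217,-0.0223,0,0,0],[0.0308,-0.0275,0,0,0],[0.0406,-0.0313,0,0,0],[0.0507,-0.0338,0,0,0],[0.0611,-0.0349,0,0,0],[0.0716,-0.0344,0,0,0]]'
python3 -m inch '[[0.0103,0.0018,0,0,0],[0.0202,0.0051,0,0,0],[0.0296,0.0098,0,0,0],[0.0382,0.0156,0,0,0],[0.046,0.0227,0,0,0],[0.0527,0.0307,0,0,0],[0.0582,0.0396,0,0,0],[0.0582,0.0396,0,0,0]]'
python3 - <<'E'
from h import *
o=get_obs();p=np.array(o["tool_pos"])[:2]
for c in ([559.5,156.2],[557.5,155.8]):
    v=p-c;print(np.linalg.norm(v),np.degrees(np.arctan2(v[1],v[0])),o["contact_force"])
E
```

```text
time: 18.83
tool_pos: [550.1, 231.3, 394.9]
tcp_rot: [3.141, 0.006, 0.195]
contact_force: [-6.8, -1.3, 3.2]
grip_width: 19.5
finger_force: 30.0
time: 19.5
tool_pos: [616.1, 203.8, 395.1]
tcp_rot: [-3.138, 0.001, 0.194]
contact_force: [-0.5, 5.5, 2.2]
grip_width: 19.5
finger_force: 30.0
73.93927360642006 40.026095781580146 [-0.4722356   5.46234356  2.15857263]
75.73437187491082 39.28469079805282 [-0.4722356   5.46234356  2.15857263]
```

```bash
python3 -m inch '[[0.0022,0.0047,0,0,0],[0.0042,0.0096,0,0,0],[0.0057,0.0146,0,0,0],[0.007,0.0197,0,0,0],[0.0079,0.0249,0,0,0],[0.0079,0.0249,0,0,0]]'
python3 -m inch '[[0.0003,0.0026,0,0,0],[0.0005,0.0052,0,0,0],[0.0005,0.0052,0,0,0]]'
python3 -m inch '[[0,0.0026,0,0,0],[0,0.0052,0,0,0],[0,0.0052,0,0,0]]'
```

```text
time: 20.0
tool_pos: [628.3, 181.3, 395.5]
tcp_rot: [-3.139, -0.001, 0.194]
contact_force: [0.9, 6.0, 0.6]
grip_width: 19.5
finger_force: 30.0
time: 20.25
tool_pos: [629.6, 176.7, 395.5]
tcp_rot: [-3.138, -0.001, 0.195]
contact_force: [1.0, 6.2, 0.6]
grip_width: 19.3
finger_force: 30.0
time: 20.5
tool_pos: [630.8, 171.7, 395.6]
tcp_rot: [-3.139, -0.002, 0.195]
contact_force: [1.8, 6.3, 0.9]
grip_width: 19.8
finger_force: 30.0
```

```bash
python3 -m inch '[[0,0.002,0,0,0],[-0.0002,0.004,0,0,0],[-0.0002,0.004,0,0,0]]'
python3 -m inch '[[-0.0002,0.0015,0,0,0],[-0.0004,0.003,0,0,0],[-0.0004,0.003,0,0,0]]'
```

```text
time: 20.75
tool_pos: [631.4, 167.7, 395.7]
tcp_rot: [-3.139, -0.002, 0.195]
contact_force: [1.9, 5.7, 0.3]
grip_width: 19.6
finger_force: 30.0
time: 21.0
tool_pos: [631.6, 164.8, 395.7]
tcp_rot: [-3.139, -0.003, 0.195]
contact_force: [2.5, 6.8, -0.3]
grip_width: 19.5
finger_force: 30.0
```

```bash
python3 -m inch '[[-0.0003,0.0015,0,0,0],[-0.0006,0.003,0,0,0],[-0.0006,0.003,0,0,0]]'
python3 -m inch '[[-0.0004,0.0015,0,0,0],[-0.0008,0.003,0,0,0],[-0.0008,0.003,0,0,0]]'
```

```text
time: 21.25
tool_pos: [631.7, 161.7, 395.8]
tcp_rot: [-3.139, -0.003, 0.195]
contact_force: [3.4, 5.5, -1.0]
grip_width: 19.4
finger_force: 30.0
time: 21.5
tool_pos: [631.6, 158.5, 395.9]
tcp_rot: [-3.139, -0.004, 0.195]
contact_force: [3.7, 6.4, 1.0]
grip_width: 19.1
finger_force: 30.0
```

```bash
python3 -m inch '[[-0.0005,0.0015,0,0,0],[-0.001,0.003,0,0,0],[-0.001,0.003,0,0,0]]'
python3 -m inch '[[-0.0005,0.0015,0,0,0],[-0.001,0.003,0,0,0],[-0.001,0.003,0,0,0]]'
python3 - <<'E'
from h import *
w=cap("wrist");t=cap("top");s=cap("scene")
c=np.zeros((600,800,3),np.uint8);c[:420,:400]=w["color"][:,80:480]
c[:390,400:]=cv2.resize(t["color"][105:235,115:248],(400,390));c[420:600,:270]=cv2.resize(s["color"][170:290,320:500],(270,180))
cv2.imwrite("pics/c8.png",c[:,:,::-1])
E
```

```text
time: 21.75
tool_pos: [631.4, 155.4, 396.1]
tcp_rot: [-3.139, -0.005, 0.195]
contact_force: [4.8, 5.0, 0.2]
grip_width: 19.5
finger_force: 30.0
time: 22.0
tool_pos: [631.0, 152.7, 396.4]
tcp_rot: [-3.138, -0.006, 0.195]
contact_force: [4.7, 9.0, 1.7]
grip_width: 19.5
finger_force: 30.0
```

View pics/c8.png

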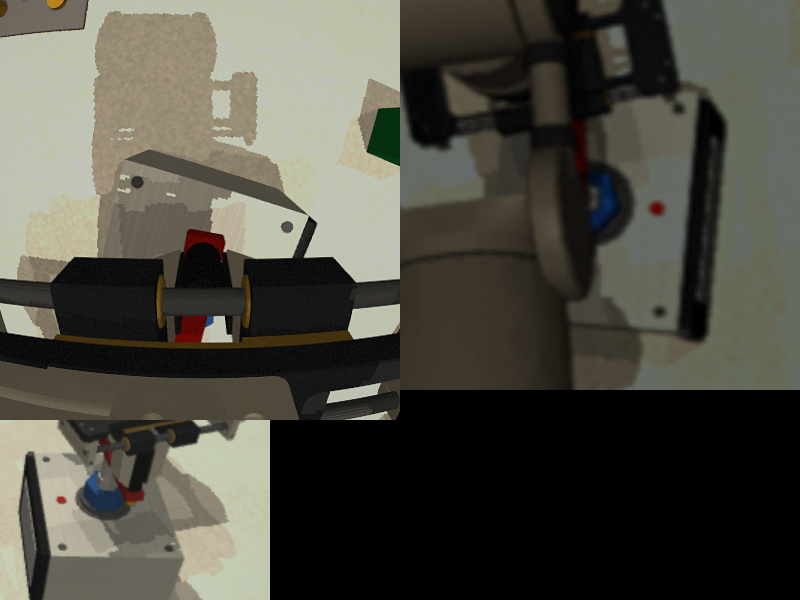

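The arm in the composite points slightly right of the tool's forward direction, about -3°. The pointer is hidden behind the shaft, the door is still shut, and the force has risen to 9 N. I'll creep further to confirm the stop.

```bash
python3 -m inch '[[-0.001,0.0015,0,0,0],[-0.0015,0.003,0,0,0],[-0.0015,0.003,0,0,0]]'
python3 -m inch '[[-0.0005,0.001,0,0,0],[-0.001,0.002,0,0,0],[-0.001,0.002,0,0,0]]'
```

```text
time: 22.4
tool_pos: [630.1, 150.1, 396.8]
tcp_rot: [-3.137, -0.007, 0.195]
contact_force: [5.5, 9.8, 2.2]
grip_width: 19.5
finger_force: 30.1
time: 22.65
tool_pos: [629.5, 148.4, 397.0]
tcp_rot: [-3.136, -0.008, 0.196]
contact_force: [5.0, 12.0, 3.8]
grip_width: 19.7
finger_force: 30.1
```

```bash
python3 -m inch '[[0,0,0,0,0.7],[0,0,0,0,0.7],[0,0,0,0,0.7],[0,0,0,0,0.7],[0,0,0,0,0.7],[0,0,-0.03,0,0.7],[0,0,-0.06,0,0.7],[0,0,-0.07,0,0.7]]'
python3 -m inch '[[-0.03,0,0,0,0.7],[-0.065,0,0,0,0.7],[-0.1,0,0,0,0.7],[-0.14,0,0,0,0.7],[-0.165,0,0,0,0.7],[-0.18,0.01,0,0,0.7],[-0.18,0.01,0,0,0.7]]'
python3 - <<'E'
from h import *
np.set_printoptions(precision=1,suppress=True)
w=cap("wrist");s=cap("scene");t=cap("top")
for n,p in (("wrist",w),("scene",s),("top",t)):
  for k,z in dict(key_hub=226,key_handle=232,key=126,door_edge=62).items():
    for r in tip_of(p,k)[:4]:
      q=atz(p,r["centre"],z)
      if q[1]>0:print(n,k,np.array(r["centre"]),round(r["conf"],2),q)
c=np.zeros((600,800,3),np.uint8);c[:420,:460]=cv2.resize(w["color"][0:210,160:390],(460,420))
c[:390,460:]=cv2.resize(s["color"][140:290,320:450],(340,390))
cv2.imwrite("pics/c9.png",c[:,:,::-1])
E
python3 d.py 485.8 141.9 460 11
```

```text
time: 23.32
tool_pos: [629.2, 144.8, 470.0]
tcp_rot: [3.141, -0.006, 0.193]
contact_force: [-0.3, 0.8, 1.0]
grip_width: 63.4
finger_force: 0.0
time: 23.9
tool_pos: [452.0, 99.5, 465.9]
tcp_rot: [3.141, 0.0, 0.193]
contact_force: [0.9, 0.4, -0.5]
grip_width: 64.5
finger_force: 0.0
wrist key_hub [232.6  63.6] 0.66 [559.3 156.1 226. ]
wrist key_hub [248.   82.4] 0.34 [548.  143.2 226. ]
wrist key [243.6  81.7] 0.96 [559.1 160.6 126. ]
scene key_hub [395.6 180.4] 0.77 [559.3 151.  226. ]
scene key_handle [414.4 203. ] 0.77 [631.8 161.1 232. ]
scene key_handle [395.5 182.9] 0.73 [574.3 145.2 232. ]
scene key [387.3 224.1] 0.92 [567.8 150.6 126. ]
scene door_edge [342.2 279.8] 0.95 [646.6  52.4  62. ]
top key_hub [169.6 164.3] 0.83 [565.9 154.3 226. ]
top key_handle [171.7 134.2] 0.77 [633.8 147.7 232. ]
top key [175.2 170.3] 0.88 [564.9 162.1 126. ]
top door_edge [222.1 142.6] 0.98 [643.8  52.1  62. ]
t 24.65 pos [454.5 100.6 465.5] yaw 11.1 F [0.4 0.2 0.2] grip 64.4 q6 1.43
-> [ 0.0387 -0.0345  0.0055] 0.002
```

View pics/c9.png

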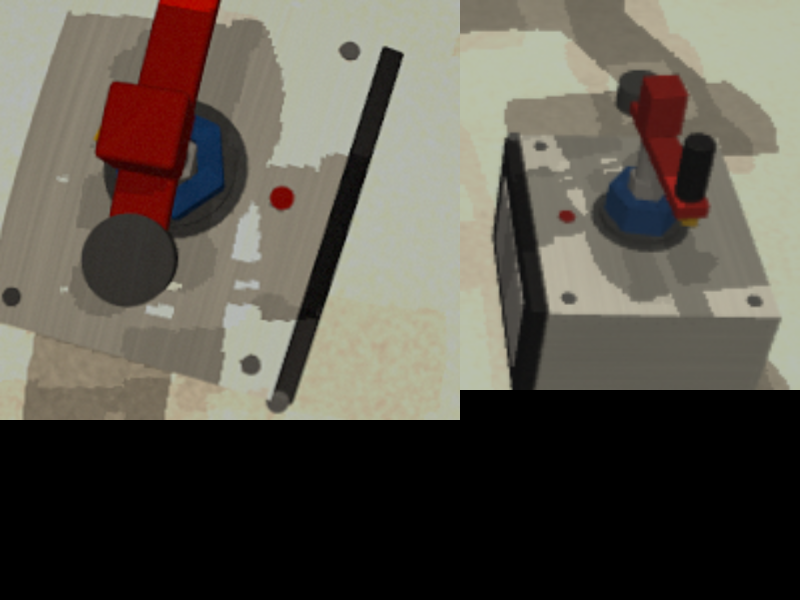

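The crop shows the key standing in the knob and the door shut. The yellow pointer now sticks out at crop (95,138), just past the hub. I'll compute the knob angle from it.

```bash
python3 - <<'E'
from h import *
np.set_printoptions(precision=1,suppress=True)
w=cap("wrist");f=lambda x,y,z:atz(w,(160+x/2,y/2),z)
an=lambda d:np.degrees(np.arctan2(d[1],d[0]))
c=np.array([559.5,155.3,0])
im=w["color"].astype(int);m=(im[:,:,0]>120)&(im[:,:,1]>90)&(im[:,:,2]<60);ys,xs=np.nonzero(m[:120,190:330]);print("yellow px",list(zip(xs+190,ys))[:12])
print("pointer",an(f(95,138,130)-c),f(95,138,130))
s1,s2,s3,s4=f(349,51,120),f(251,365,120),f(11,296,120),f(281,198,120)
print("box yaw",an(s1-s2)+90,an(s2-s3)+180, "red",s4,"screws",s1,s2,s3)
print("hub top",f(150,112,244),"key cw",f(130,258,214))
h=f(150,112,244)-f(130,258,214);print("key yaw",an(h))
for a,b in (((222,180),(180,218)),((218,122),(222,180))):
  print("hex edge",an(f(*b,150)-f(*a,150)),np.linalg.norm(f(*b,150)-f(*a,150)))
E
```

```text
yellow px [(np.int64(211), np.int64(65)), (np.int64(210), np.int64(67)), (np.int64(210), np.int64(68)), (np.int64(209), np.int64(69)), (np.int64(210), np.int64(69)), (np.int64(209), np.int64(70)), (np.int64(208), np.int64(71)), (np.int64(209), np.int64(71)), (np.int64(208), np.int64(72)), (np.int64(209), np.int64(72))]
pointer 78.21566300858423 [568.7 199.3 130. ]
box yaw 84.35512472937722 84.07114220686094 red [555.3 104.2 120. ] screws [639.   85.6 120. ] [469.4 102.4 120. ] [482.9 232.7 120. ]
hub top [563.9 153.5 244. ] key cw [515.9 156.2 214. ]
key yaw -3.2089481724977933
hex edge 143.2591654069093 25.571922780013402
hex edge -165.1062123750367 27.203231654095546
```

```bash
python3 d.py 560 155.5 450 11; python3 -m inch '[[0.03,-0.01,0,0,0],[0.06,-0.02,0,0,0],[0.09,-0.03,0,0,0],[0.114,-0.034,0,0,0],[0.114,-0.034,0,0,0],[0.114,-0.034,0,0,0],[0.114,-0.034,0,0,0],[0.114,-0.034,0,0,0]]'
python3 -m inch '[[0,0,0.01,0,0],[0,0,0.02,0,0],[0,0,0.03,0,0],[0,0,0.035,0,0],[0,0,0.035,0,0],[0,0,0.035,0,0]]'; python3 d.py 560 155.5 422 11
```

```text
t 24.7 pos [454.5 100.6 465.5] yaw 11.1 F [-0.4  0.6  0.9] grip 64.3 q6 1.43
-> [ 0.1141 -0.0336  0.0155] 0.002
time: 25.37
tool_pos: [559.0, 155.5, 465.8]
tcp_rot: [3.141, 0.0, 0.194]
contact_force: [0.8, 0.2, 0.3]
grip_width: 15.3
finger_force: 0.0
time: 25.87
tool_pos: [559.7, 155.8, 430.0]
tcp_rot: [3.142, 0.001, 0.194]
contact_force: [0.0, -0.5, 0.2]
grip_width: 0.1
finger_force: 0.0
t 25.87 pos [559.7 155.8 430. ] yaw 11.1 F [ 0.  -0.5  0.2] grip 0.1 q6 1.52
-> [0.0002 0.0004 0.008 ] 0.002
```

```bash
python3 -m inch '[[0,0,0.002,0,0],[0,0,0.004,0,0],[0,0,0.004,0,0]]'
python3 -m inch '[[0,0,0.001,0,0],[0,0,0.002,0,0],[0,0,0.002,0,0]]'
python3 -m inch '[[0,0,0.001,0,0],[0,0,0.002,0,0],[0,0,0.002,0,0]]'
```

```text
time: 26.12
tool_pos: [559.7, 155.9, 426.4]
tcp_rot: [3.142, 0.0, 0.194]
contact_force: [-0.5, 0.8, 0.1]
grip_width: 0.5
finger_force: 0.0
time: 26.37
tool_pos: [559.7, 155.9, 424.4]
tcp_rot: [3.141, 0.0, 0.194]
contact_force: [-0.5, 0.8, -0.2]
grip_width: 0.6
finger_force: 0.0
time: 26.62
tool_pos: [559.8, 155.9, 422.7]
tcp_rot: [3.142, -0.001, 0.194]
contact_force: [-0.4, -1.2, -0.2]
grip_width: 0.5
finger_force: 0.2
```

```bash
python3 -m inch '[[0,0,0.001,0,0],[0,0,0.0015,0,0],[0,0,0.0015,0,0]]'
```

```text
time: 26.87
tool_pos: [559.8, 155.9, 422.4]
tcp_rot: [3.141, -0.003, 0.194]
contact_force: [-1.0, -0.2, 7.4]
grip_width: 0.6
finger_force: 3.5
```

The hub top is at 244.4 mm (expected 244), so the key is fully seated. I'll check the knob angle from the pointer's side.

```bash
python3 -m inch '[[0,0,-0.02,0,0],[0,0,-0.045,0,0],[-0.03,-0.02,-0.05,0,0],[-0.06,-0.04,-0.05,0,0],[-0.09,-0.06,-0.05,0,0],[-0.11,-0.085,-0.05,0,0],[-0.115,-0.1,-0.05,0,0],[-0.115,-0.1,-0.05,0,0]]'
python3 - <<'E'
from h import *
np.set_printoptions(precision=1,suppress=True)
w=cap("wrist")
c=atz
o=np.array([559.5,155.3])
im=w["color"].astype(int);m=((im[:,:,0]>110)&(im[:,:,1]>80)&(im[:,:,2]<60)).astype(np.uint8);m[240:]=0
n,l,st,ce=cv2.connectedComponentsWithStats(m)
for i in range(1,n):
  if st[i,4]>8:
    q=atz(w,ce[i],130)[:2];d=q-o;print(st[i],ce[i],q,np.degrees(np.arctan2(d[1],d[0])),np.hypot(*d))
x,y=ce[1+np.argmax(st[1:,4])] if n>1 else (280,100)
x0=int(max(0,min(x-100,360)));cv2.imwrite("pics/c10.png",cv2.resize(w["color"][0:200,x0:x0+200],None,fx=3,fy=3)[:,:,::-1]);print(x0)
E
```

```text
time: 27.53
tool_pos: [425.6, 233.6, 471.6]
tcp_rot: [-3.141, -0.001, 0.197]
contact_force: [0.5, -0.4, -0.0]
grip_width: 0.3
finger_force: 0.0
[349  64  15  13 109] [356.1  70. ] [567.9 190.1] 76.36811279979595 35.785331040844156
256
```

View pics/c10.png

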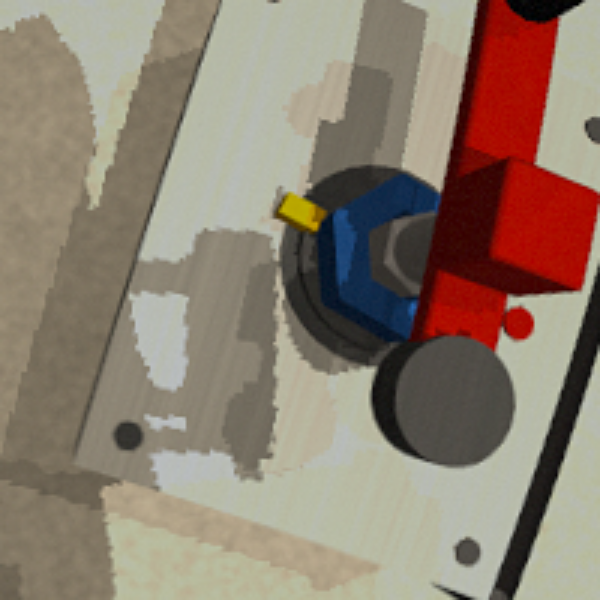

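The picture shows the pointer at (356,70), or 76.4°. That puts the knob at about 3.28 rad, at its stop, with the key standing seated and the arm clear.

```bash
python3 -c "
from plant import *
print(close_job())"
```

```text
the job is handed in; nothing more can be done
None
```

The job is handed in, but the hand-in call gave no verdict: by my own measurements the door is shut on its catch, the key is released and fully seated in the knob, the knob is at about 3.28 rad (stop at 3.3), and the arm is clear, with the bottle, cup and carton never touched.

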